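# Inspect a brooch under the magnifier on a coasting turntable

### The job

Check the polish of the brooch with the blue stone as the lamplight plays round it: push the bench turntable round with your fingers so that it coasts, either way, and while it turns freely with nothing touching it keep the hand magnifier over that brooch, lens level and about 40 mm above the stone, moving along with it for six seconds on end. The wheel must never turn faster than once in three seconds nor, while you look, slower than once in ten; keep your fingers off the brooches and the magnifier clear of the wheel. Then lay the magnifier gently flat on its leather pad and let go, leaving the silver servers, the ring stick and the jar where they are; the wheel may be left turning.

Things in the scene. Friction and masses are not known exactly. Their poses are not given: they have to be found in the camera images.
- wheel: round steel turntable wheel, black rubber facing, 260 mm diameter, 16 mm thick, on a grey fixed foot; turns endlessly about its upright axis on a ball bearing. Origin on the axis at its underside, 74 mm above the bench; top face at 90 mm. Its x axis points to the finger knob, z up. About 3 kg, 0.027 kg m2, give or take a third; let go, it loses half its speed in 17 to 30 s
- knob (a point): upright orange finger knob on the wheel, 16 mm diameter standing on a thin stem; this point is the centre of the knob on its axis, 110 mm out from the wheel's axis and 20 mm above the wheel's top face; the knob's top is 32 mm above the wheel's top face. Convenient to push the wheel round
- brooch_blue: silver brooch with a blue domed stone, on a cork disc of 40 mm diameter fixed to the wheel's top face 85 mm from the axis, straight across the wheel from the knob; 22 mm high in all, origin at the centre of the cork's underside, z up. The one to inspect
- blue_stone (a point): top of the blue stone, on the axis of that brooch, 22 mm above the wheel's top face
- brooch_red: a like brooch with a red stone, fixed on the wheel 85 mm from the axis, 60 degrees round from the knob (counter-clockwise seen from above); not to be touched
- brooch_green: a like brooch with a green stone, fixed on the wheel 85 mm from the axis, 240 degrees round from the knob (counter-clockwise seen from above); not to be touched
- brooch_amber: a like brooch with a yellow stone, fixed on the wheel 85 mm from the axis, 120 degrees round from the knob (counter-clockwise seen from above); not to be touched
- brooch_white: a like brooch with a white stone, fixed on the wheel 85 mm from the axis, 300 degrees round from the knob (counter-clockwise seen from above); not to be touched
- loupe: hand magnifier lying flat on the leather pad, 90 g: round clear lens in a steel ring (65 mm outer diameter, 10 mm thick) with a straight black handle along its own +x, 18 mm wide, 17 mm high and 100 mm long, from 42 to 142 mm from the lens centre. Origin at the lens centre on the underside, z up
- lens (a point): centre of the lens, 5 mm above the magnifier's underside
- grip (a point): point on the handle just behind its neck, 68 mm from the lens centre (22 mm behind the balance point), mid height of the handle (8.5 mm above the underside); pinch across the handle here from above, at 30 N it stays level
- pad: flat tan leather-faced wooden pad fixed on the bench, 130 mm (x) by 210 mm (y) by 6 mm high, origin at the centre of its underside; the magnifier lies along its y with the handle to +y
- server_a: sawn silver two-tined server with a green end, 135 mm long, 5 mm thick, loose on the bench; leave alone
- server_b: another such silver server; leave alone
- ring_stick: tapered steel ring stick, 270 mm long, 25 mm thick, lying on the bench; leave alone
- flux_jar: small jar, 56 mm diameter, 70 mm high; leave alone
Things that resemble listed ones, but are neither listed nor needed, are in the scene too. What is shaped like the loupe but purple is not meant.

How it is judged (in metres and radians):
On the way, in this order (a step that is already met when the one before it is completed fails the run):
1. the wheel coasts by itself, faster than a turn in ten seconds (angular speed of wheel above 0.6 rad/s and contact force between wheel and anything else below 0.5 N), for 0.3 s.
2. for 6 s on end the lens is kept within 20 mm sideways of the blue stone's axis, level, 20 to 60 mm above the stone, while the untouched wheel turns faster than once in ten seconds (all of step 1 and horizontal distance between lens and blue_stone below 0.02 m and z of lens in the frame of blue_stone between 0.02 and 0.06 m and angle between loupe's own z axis and vertical below 0.3 rad), for 6 s.
At the end, for the whole second after the job is handed in: the magnifier lies flat, right way up and at rest on the leather pad (lens within 85 mm and grip point within 75 mm of the pad's centre), released; the wheel may still be turning (horizontal distance between grip and pad below 0.075 m and horizontal distance between lens and pad below 0.085 m and z of loupe in the frame of pad between 0.003 and 0.012 m and angle between loupe's own z axis and vertical below 0.1 rad and linear speed of loupe below 0.02 m/s and contact force between loupe and pad above 0.2 N); the robot touches nothing.
It fails at once if the wheel turns faster than once in three seconds (angular speed of wheel above 2.2 rad/s).
It fails at once if the fingers touch a brooch (contact force between the fingers and brooch_blue above 0.5 N or contact force between the fingers and brooch_red above 0.5 N or contact force between the fingers and brooch_green above 0.5 N or contact force between the fingers and brooch_amber above 0.5 N or contact force between the fingers and brooch_white above 0.5 N).
It fails at once if the magnifier knocks against the wheel or what it carries (contact force between loupe and wheel above 0.5 N).
It fails at once if the magnifier is dropped or flung (linear speed of loupe above 0.7 m/s).
It fails at once if a silver server, the ring stick or the jar is moved (distance of any of server_a, server_b, ring_stick, flux_jar from where it was at the start of the episode above 0.03 m).
It also fails if it takes over 61 s, if anything falls off the work surface, if the arm or the gripper's body presses on something with over 40 N, if the wrist force passes 120 N, or if a joint passes its speed limit or range.

### The arm

A 6-joint arm with a two-finger parallel gripper is mounted at the origin on the work surface. World frame = base frame: x ahead of the robot, y to its left, z up, the work surface at z = 0. Lengths are in m, angles in degrees, forces in N, time in s.
With the tool pointing down it reaches from about 0.325 to 0.85 m from the base axis. Payload 15.5 kg.
Tool frame: the origin (TCP) lies midway between the tips of the shut fingers; the grasp point (between the pads) lies 19 mm behind it; x points along the fingers, y is the direction in which the jaws open and shut, and the axes are right-handed (so a half turn about x gives the same grasp; the last joint's range is limited). The gripper opens to 91 mm and grips with 3 to 60 N. Pads are 32 mm wide; open, the fingers measure 118 mm over their backs; the gripper's body (76 mm by 178 mm) begins 60 mm behind the grasp point.
Start: joints at [58.069, 28.281, 77.091, -0, 74.628, -5.472], TCP at [0.278, 0.56, 0.214] pointing down, gripper open.
Joint ranges: [-166.48, 166.48], [-47.26, 123.95], [12.59, 153.08], [-70.14, 250.14], [6.76, 159.57], [-176.63, 176.63]. Speed limits (degrees/s): [108.29, 108.29, 147.25, 172.46, 172.46, 172.46].

### API

Orientations are given as [roll, pitch, yaw] about the fixed x, y, z axes, in that order (R = Rz(yaw) Ry(pitch) Rx(roll)).
In Python, from cell import r gives the robot as it stands. The module is installed in compiled form; this text tells all that it offers.
- The arm moves only by the tool step_arm, never from a script. Its argument "deltas" is one flat list of numbers, 7 for each row, row after row: the shift along the world's x, y, z normalised to -1 to 1, where 1 is 75 cm, then the turn, a rotation vector about the world's x, y, z normalised to -1 to 1, where 1 is pi rad, then the gripper command: -1 is shut, 1 is fully open, values between are in proportion. In form: [tx, ty, tz, wx, wy, wz, fingers, tx, ty, tz, wx, wy, wz, fingers, ...]. A call has 1 to 20 rows; each row is the pose to reach, as a shift and turn from the pose commanded when the call began, turning the shorter way round; what a row does not reach only later rows make up. A row lasts 1/12 s, in which the tool goes at most 41.7 mm and 7.16 degrees, less where a joint would pass 70% of its speed; a pose out of reach is approached as far as the arm can. A call with a number of a shift or a turn outside -1 to 1 is refused whole. A call with a gripper value outside its range is refused whole. The fingers move at their own pace and stop on an object; "force" is the grip in N (left out, the last holds). Time passes only in rows, so rows that repeat a pose let the fingers close. It gives the time, the measured TCP pose, the force and the opening at its end, in the units of the state.
- r.state(): the state, without advancing time (a new reading comes with each control period).
- r.capture(name): name is "scene" or "top" or "wrist"; returns a dict with "image" (480x640x3 uint8, red, green, blue), "mtx" (3x3 intrinsics, pixels), "world_to_cam" (4x4, takes a point from world to camera coordinates); the wrist camera has in their place "hand_eye" (4x4, takes a point from camera to tool coordinates, whose origin is the TCP and whose axes are the tool frame's). Camera axes: x right, y up, looking along -z (the intrinsics and any distortion apply to the point x, -y, -z); pixel columns grow to the right and rows downward; lengths in m; the calibration is good to about 2 mm. The wrist camera is an equidistant fisheye: a pixel r from the principal point sees the ray r / f radians off the axis. A picture is of the moment at which its call begins: read the wrist's pose just before it. There is no depth.
- r.close_job(): hands the job in, once; it reports no verdict.
The state is a dict: "time_s": time; "qpos": joint angles; "joint_velocities": joint speeds; "joint_efforts": joint torques, N m; "ee_pos": TCP position; "tcp_rot": TCP orientation; "ft_force": force on the tool from outside, world axes, zero at the start; "wrist_torque": the same for the moment, N m; "grip_width": finger opening in m.
Only numpy, scipy, OpenCV 4.12 (cv2) and the standard library are available. Lean on these libraries where they do the work, as an engineer would, in place of code of your own. Each camera call takes 0.05 s, during which the arm holds its last target. There are 200 camera calls.

## Working session

There is one attempt and no reset: what is moved stays moved. The work goes in short steps, Python scripts to look and compute and a tool call to move; the robot and the scene stay as the last step left them, time stands still between calls to the robot, and variables do not carry over. Pictures are saved under pics/ and viewed, about 8 in all and at most 12, crops included, and the job is handed in when it is done.

Besides the shell and the picture viewer there is one more tool, called by a JSON object that holds its "fn" and its "kwargs", one argument or row to a line. step_arm: Moves the arm, as the interface text tells. Its arguments: {"type":"object","properties":{"deltas":{"type":"array"},"force":{"type":"number"}},"required":["deltas"]}

```bash
mkdir -p pics
cat > h.py <<'E'
import numpy as np, cv2
from cell import r
def cap(n,f=None):
    d=r.capture(n)
    if f: cv2.imwrite('pics/'+f,d['image'][:,:,::-1])
    return d
def ray(d,u,v):
    K=d['mtx'];W=np.array(d['world_to_cam']);R=W[:3,:3];t=W[:3,3]
    c=np.array([(u-K[0][2])/K[0][0],-(v-K[1][2])/K[1][1],-1.])
    return -R.T@t, R.T@c
def onz(d,u,v,z):
    o,q=ray(d,u,v); return o+q*(z-o[2])/q[2]
E
python3 - <<'E'
from h import *
s=r.state();print(s)
for n in('scene','top'):
    d=cap(n,n+'0.png');print(n,d['mtx'],d['world_to_cam'])
E
```

```text
{'time_s': 0.0, 'qpos': array([ 5.80671372e+01,  2.83147110e+01,  7.71283746e+01, -2.07051341e-03,
        7.46247946e+01, -5.47250674e+00]), 'joint_velocities': array([ 0.06457456,  0.06488703,  0.0146501 ,  0.00092709, -0.0872403 ,
       -0.03315341]), 'joint_efforts': array([-9.21202809e-04, -8.78825140e+01, -3.81850040e+01,  7.07885041e-02,
        5.32640226e-02, -8.05806962e-05]), 'ee_pos': array([0.27830479, 0.55920236, 0.21333277]), 'tcp_rot': array([ -93.78842868,   89.93209042, -120.24823454]), 'ft_force': array([ 1.1223115 , -0.70221187, -0.91787272]), 'wrist_torque': array([-0.02692938, -0.0142191 , -0.02710605]), 'grip_width': 0.09144710414458637}
scene [[590.38066577   0.         316.53975816]
 [  0.         590.38066577 241.2647795 ]
 [  0.           0.           1.        ]] [[ 0.57421131  0.81858999 -0.01384937 -0.29547478]
 [-0.6230383   0.44788814  0.64126398  0.26864372]
 [ 0.53113524 -0.35959234  0.76719535 -1.96397625]
 [ 0.          0.          0.          1.        ]]
top [[455.24300212   0.         316.07544569]
 [  0.         455.24300212 236.98209847]
 [  0.           0.           1.        ]] [[-0.00777643 -0.99993861  0.00789367 -0.01334976]
 [ 0.98275194 -0.00618373  0.1848253  -0.55289395]
 [-0.18476514  0.0091948   0.98273969 -1.08766266]
 [ 0.          0.          0.          1.        ]]
```

View pics/top0.png

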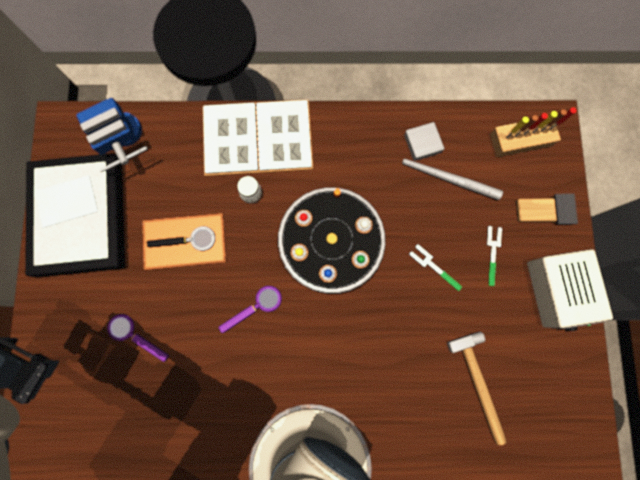

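View pics/scene0.png

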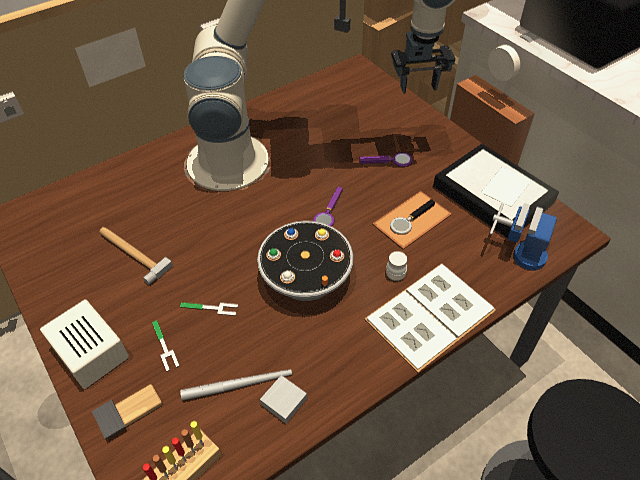

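The top view shows the wheel at (332,240), its knob at (337,192), the blue brooch at (328,273), and the loupe on its pad with the lens at (202,238) and the handle end at (148,243). The purple loupes are decoys. The scene view agrees. Next I measure positions.

```bash
cat >> h.py <<'E'
def blobs(d,lo,hi,amin=8,roi=None):
    hsv=cv2.cvtColor(d['image'],cv2.COLOR_RGB2HSV); m=cv2.inRange(hsv,np.array(lo),np.array(hi))
    if roi is not None:
        k=np.zeros_like(m);u0,u1,v0,v1=roi;k[v0:v1,u0:u1]=1;m=m*k
    n,l,st,c=cv2.connectedComponentsWithStats(m)
    return m,[(st[i,4],c[i].round(1)) for i in range(1,n) if st[i,4]>=amin]
E
python3 - <<'E'
from h import *
from scipy.spatial.transform import Rotation as Ro
s=r.state();print(Ro.from_euler('xyz',s['tcp_rot'],degrees=True).as_matrix().round(3))
d=cap('top');e=cap('scene')
W=(275,390,180,300)
for n,lo,hi,z in(('orange',(8,170,120),(16,255,255),.115),('yellow',(22,120,120),(35,255,255),.112),('blue',(105,120,60),(125,255,255),.108),('red',(0,150,100),(5,255,255),.108),('green',(50,100,50),(80,255,255),.108)):
    for a,c in blobs(d,lo,hi,3,W)[1]: print(n,a,c,onz(d,*c,z).round(4))
for n,lo,hi,z in(('orange',(8,170,120),(16,255,255),.115),('blue',(105,120,60),(125,255,255),.108)):
    for a,c in blobs(e,lo,hi,3,(255,360,215,310))[1]: print('sc',n,a,c,onz(e,*c,z).round(4))
# pad
m,b=blobs(d,(8,120,150),(18,230,255),500,(130,240,200,280))
pts=np.argwhere(m)[:,::-1].astype(np.float32);rc=cv2.minAreaRect(pts);print('pad',rc,[onz(d,*p,.006).round(4) for p in cv2.boxPoints(rc)])
hsv=cv2.cvtColor(d['image'],cv2.COLOR_RGB2HSV)
x0=cv2.inRange(hsv,(0,0,0),(180,255,60));k=np.zeros_like(x0);k[228:255,143:192]=1;x0*=k
rc=cv2.minAreaRect(np.argwhere(x0)[:,::-1].astype(np.float32));print('handle',rc,[onz(d,*p,.023).round(4) for p in cv2.boxPoints(rc)],onz(d,*rc[0],.02))
x1=cv2.inRange(hsv,(0,0,60),(180,70,255));k[:]=0;k[222:255,185:222]=1;x1*=k
rc=cv2.minAreaRect(np.argwhere(x1)[:,::-1].astype(np.float32));print('ring',rc,onz(d,*rc[0],.014))
for i in (d,e):pass
c=np.vstack([cv2.resize(d['image'][170:310,130:400],None,fx=2.9,fy=2.9)]);cv2.imwrite('pics/crop.png',c[:,:,::-1])
E
```

```text
[[-0.001  0.446  0.895]
 [-0.001  0.895 -0.446]
 [-1.    -0.001 -0.   ]]
orange 12 [336.5 193.8] [ 0.6462 -0.0666  0.115 ]
orange 5 [376.6 280. ] [ 0.4383 -0.1564  0.115 ]
orange 9 [382.7 279.9] [ 0.4385 -0.1706  0.115 ]
orange 3 [386. 280.] [ 0.4382 -0.1783  0.115 ]
orange 23 [280.1 285.3] [0.4277 0.0675 0.115 ]
orange 47 [293.3 285.5] [0.427  0.0369 0.115 ]
orange 8 [334.8 297.4] [ 0.399  -0.0587  0.115 ]
yellow 74 [331.5 238.2] [ 0.5383 -0.0532  0.112 ]
yellow 50 [298.7 251.4] [0.5072 0.0245 0.112 ]
blue 39 [327.7 272.9] [ 0.4564 -0.0433  0.108 ]
red 37 [303.1 216.7] [0.5918 0.014  0.108 ]
green 39 [360.3 258.7] [ 0.4894 -0.1206  0.108 ]
sc orange 22 [324.4 277.8] [ 0.6499 -0.0685  0.115 ]
sc orange 9 [323.7 283.2] [ 0.6627 -0.0798  0.115 ]
sc blue 36 [290.5 231. ] [ 0.4622 -0.0486  0.108 ]
pad ((182.99551391601562, 240.9528350830078), (49.58515548706055, 83.43201446533203), 84.5596694946289) [array([0.6088, 0.4446, 0.006 ]), array([0.6288, 0.2285, 0.006 ]), array([0.4981, 0.2125, 0.006 ]), array([0.4791, 0.4243, 0.006 ])]
handle ((165.3524627685547, 241.8770751953125), (5.070001602172852, 35.12786865234375), 84.80557250976562) [array([0.5506, 0.4129, 0.023 ]), array([0.5583, 0.3241, 0.023 ]), array([0.5451, 0.3223, 0.023 ]), array([0.5375, 0.4109, 0.023 ])] [0.54839877 0.36858971 0.02      ]
ring ((202.24777221679688, 238.21682739257812), (23.61209487915039, 24.270599365234375), 41.18592834472656) [0.55846053 0.27611592 0.014     ]
```

View pics/crop.png

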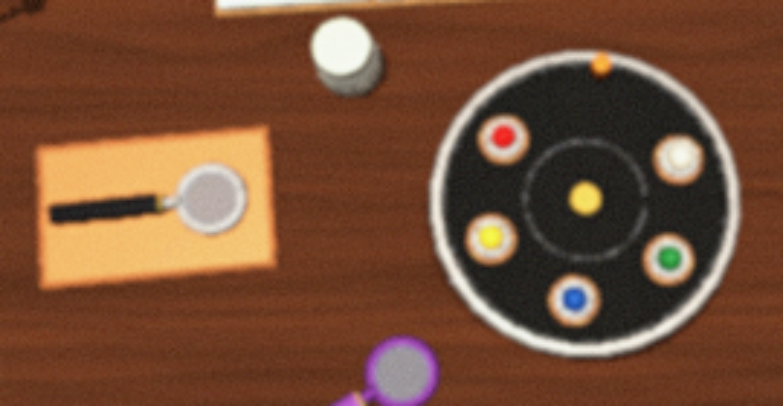

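{"fn": "step_arm", "kwargs": {
  "deltas": [0.5,-0.88,0,0,0,-0.322,-1,0.5,-0.88,0,0,0,-0.322,-1,0.5,-0.88,0,0,0,-0.322,-1,0.5,-0.88,0,0,0,-0.322,-1,0.5,-0.88,0,0,0,-0.322,-1,0.5,-0.88,0,0,0,-0.322,-1,0.5,-0.88,0,0,0,-0.322,-1,0.5,-0.88,0,0,0,-0.322,-1,0.5,-0.88,0,0,0,-0.322,-1,0.5,-0.88,0,0,0,-0.322,-1,0.5,-0.88,0,0,0,-0.322,-1,0.5,-0.88,0,0,0,-0.322,-1,0.5,-0.88,0,0,0,-0.322,-1,0.5,-0.88,0,0,0,-0.322,-1,0.5,-0.88,0,0,0,-0.322,-1,0.5,-0.88,0,0,0,-0.322,-1,0.5,-0.88,0,0,0,-0.322,-1,0.5,-0.88,0,0,0,-0.322,-1,0.5,-0.88,0,0,0,-0.322,-1,0.5,-0.88,0,0,0,-0.322,-1],
  "force": 30
}}

```text
time_s: 1.87
ee_pos: [0.6544, -0.1035, 0.2132]
tcp_rot: [-11.1, 90.0, -95.7]
ft_force: [-1.0, 1.0, -0.4]
grip_width: 0.0003
```

{"fn": "step_arm", "kwargs": {
  "deltas": [0,0,-0.05,0,0,0,-1,0,0,-0.1,0,0,0,-1,0,0,-0.145,0,0,0,-1,0,0,-0.145,0,0,0,-1,0,0,-0.145,0,0,0,-1]
}}

```text
time_s: 2.28
ee_pos: [0.6523, -0.0993, 0.1046]
tcp_rot: [-112.1, 89.8, 163.5]
ft_force: [1.3, 1.0, 0.8]
grip_width: 0.0005
```

Run:
```python
from h import *
from scipy.spatial.transform import Rotation as Ro
s=r.state();print(s['time_s'],s['ee_pos'],s['qpos'].round(1),Ro.from_euler('xyz',s['tcp_rot'],degrees=True).as_matrix()[:,1].round(3))
e=cap('scene');i=e['image'][180:320,230:390];cv2.imwrite('pics/p2.png',cv2.resize(i,None,fx=4,fy=4)[:,:,::-1])
p=np.array([.654,-.1,.105]);C=np.array([.5428,-.0772])
th=np.radians(-11.5)+np.cumsum([.03,.03,.04,.05,.065,.08,.095,.11,.12,.13,.13])
c0=C+.113*np.array([np.cos(np.radians(-11.5)),np.sin(np.radians(-11.5))])
for t in th: print(((C+.113*np.array([np.cos(t),np.sin(t)])-c0)/.75).round(4))
```

```text
2.2833 [ 0.65226629 -0.09934541  0.10455044] [-13.8  37.5  78.2   0.   64.5 -19.5] [ 0.995  0.098 -0.003]
[0.0008 0.0044]
[0.0015 0.0089]
[0.0023 0.0149]
[0.0028 0.0224]
[0.003  0.0322]
[0.0024 0.0442]
[0.0003 0.0584]
[-0.0037  0.0745]
[-0.01    0.0914]
[-0.0191  0.1087]
[-0.0304  0.1247]
```

View pics/p2.png

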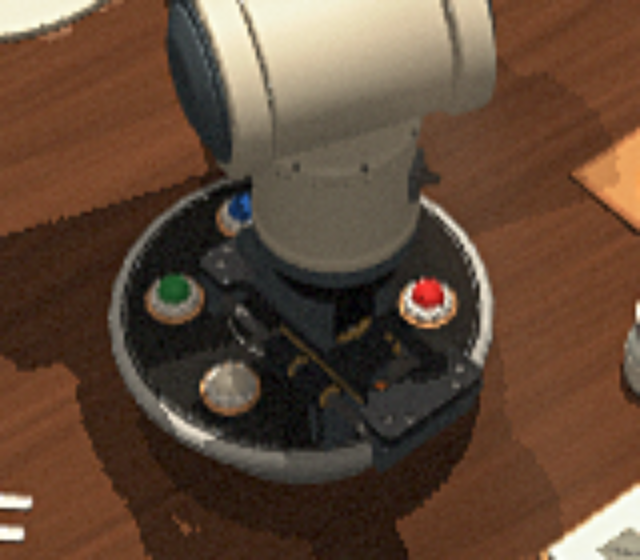

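The fingers stand behind the knob, which is visible at about (380,385) in the crop, and the white brooch is clear at (230,385). I now push with a gentle ramp, lift off and head for the loupe.

{"fn": "step_arm", "kwargs": {
  "deltas": [0.001,0.0045,0,0,0,0,-1,0.0015,0.009,0,0,0,0,-1,0.0025,0.015,0,0,0,0,-1,0.003,0.0225,0,0,0,0,-1,0.003,0.032,0,0,0,0,-1,0.0025,0.044,0,0,0,0,-1,0.0005,0.058,0,0,0,0,-1,-0.0035,0.0745,0,0,0,0,-1,-0.01,0.0915,0,0,0,0,-1,-0.019,0.1085,0,0,0,0,-1,-0.03,0.1245,0,0,0,0,-1,-0.03,0.13,0.03,0,0,0,-1,-0.03,0.13,0.08,0,0,0,-1,-0.03,0.13,0.127,0,0,0,-1,-0.136,0.592,0.127,0,0,0,0.2,-0.136,0.592,0.127,0,0,0,0.2,-0.136,0.592,0.127,0,0,0,0.2,-0.136,0.592,0.127,0,0,0,0.2,-0.136,0.592,0.127,0,0,0,0.2,-0.136,0.592,0.127,0,0,0,0.2]
}}

```text
time_s: 4.0
ee_pos: [0.5731, 0.243, 0.2005]
tcp_rot: [-92.8, 90.0, -177.2]
ft_force: [1.0, -0.1, 0.4]
grip_width: 0.0377
```

```bash
cat >> h.py <<'E'
C0=np.array([.5405,-.0533])
def wheel(f=None,verbose=False):
    t=r.state()['time_s'];d=cap('top',f);A=[]
    W=(272,392,178,302)
    for n,lo,hi,z,off,rr in(('knob',(8,170,120),(16,255,255),.115,0,.11),('amber',(22,120,120),(35,255,255),.108,120,.085),('blue',(105,120,60),(125,255,255),.108,180,.085),('red',(0,150,100),(5,255,255),.108,60,.085),('green',(50,100,50),(80,255,255),.108,240,.085)):
        for a,c in blobs(d,lo,hi,6,W)[1]:
            q=onz(d,*c,z)[:2]-C0
            if abs(np.hypot(*q)-rr)<.012: A.append((n,(np.degrees(np.arctan2(q[1],q[0]))-off)%360,np.hypot(*q).round(4)))
    return t,A
E
python3 - <<'E'
from h import *
for i in range(3): print(wheel('w%d.png'%i))
s=r.state();print(s['time_s'],s['ee_pos'])
E
```

```text
(4.0, [('knob', np.float64(114.92416889670358), np.float64(0.1063)), ('amber', np.float64(116.670665703558), np.float64(0.0843)), ('blue', np.float64(116.2366670237763), np.float64(0.0847)), ('red', np.float64(116.53510723358005), np.float64(0.0845)), ('green', np.float64(115.89239316044058), np.float64(0.0848))])
(4.05, [('knob', np.float64(120.09466686408688), np.float64(0.1068)), ('amber', np.float64(121.20939341686233), np.float64(0.0849)), ('blue', np.float64(121.14374019707469), np.float64(0.0848)), ('red', np.float64(121.30373388913091), np.float64(0.0844)), ('green', np.float64(120.94173777570353), np.float64(0.0851))])
(4.1, [('knob', np.float64(124.65659235465424), np.float64(0.1067)), ('amber', np.float64(126.22101002352235), np.float64(0.0848)), ('blue', np.float64(125.98205329353084), np.float64(0.0851)), ('red', np.float64(126.22616187712032), np.float64(0.0847)), ('green', np.float64(125.68668272153198), np.float64(0.0848))])
4.15 [0.57298704 0.2439946  0.20028371]
```

{"fn": "step_arm", "kwargs": {
  "deltas": [-0.029,0.133,-0.18,0,0,0,0.2,-0.029,0.133,-0.18,0,0,0,0.2,-0.029,0.133,-0.18,0,0,0,0.2,-0.029,0.133,-0.18,0,0,0,0.2,-0.029,0.133,-0.18,0,0,0,0.2,-0.029,0.133,-0.22,0,0,0,0.2,-0.029,0.133,-0.245,0,0,0,0.2,-0.029,0.133,-0.2535,0,0,0,0.2,-0.029,0.133,-0.2535,0,0,0,-1,-0.029,0.133,-0.2535,0,0,0,-1,-0.029,0.133,-0.2535,0,0,0,-1,-0.029,0.133,-0.2535,0,0,0,-1,-0.029,0.133,-0.2535,0,0,0,-1,-0.029,0.133,-0.2535,0,0,0,-1],
  "force": 30
}}

```text
time_s: 5.32
ee_pos: [0.5536, 0.3405, 0.0111]
tcp_rot: [112.0, 89.9, 27.5]
ft_force: [0.4, -0.1, 11.7]
grip_width: 0.0176
```

Run:
```python
from h import *
print([(n,round(a,1)) for n,a,_ in wheel()[1]]);s=r.state();print(s['time_s'],s['ee_pos'],s['grip_width'],s['ft_force'])
```

```text
[('knob', np.float64(246.2)), ('knob', np.float64(239.4)), ('amber', np.float64(242.1)), ('blue', np.float64(241.9)), ('red', np.float64(242.3)), ('green', np.float64(241.7))]
5.3667 [0.55361193 0.34056987 0.01108393] 0.017749550816467754 [-1.75464654 -0.16475883  8.03600203]
```

{"fn": "step_arm", "kwargs": {
  "deltas": [0,0,0.02,0,0,0,-1,0,0,0.06,0,0,0,-1,0,0,0.11,0,0,0,-1,0,0,0.16,0,0,0,-1,0,-0.02,0.2,0,0,0,-1,-0.005,-0.06,0.205,0,0,0,-1,-0.01,-0.11,0.205,0,0,0,-1,-0.015,-0.16,0.205,0,0,0,-1,-0.02,-0.2,0.205,0,0,0,-1,-0.02,-0.2,0.205,0,0,0,-1],
  "force": 35
}}

```text
time_s: 6.2
ee_pos: [0.5373, 0.1859, 0.1643]
tcp_rot: [-38.3, 89.9, -122.9]
ft_force: [1.3, 1.2, -0.5]
grip_width: 0.0179
```

Run:
```python
from h import *
s=r.state();print(s['time_s'],s['ee_pos'],s['grip_width'],s['ft_force'])
print(wheel('t3.png'))
e=cap('scene','s3.png');s=r.state();print(s['time_s'],s['ee_pos'])
a=cv2.imread('pics/t3.png')[170:300,140:400];b=cv2.imread('pics/s3.png')[120:310,240:460]
cv2.imwrite('pics/v3.png',np.vstack([cv2.resize(a,(600,300)),cv2.resize(b,(600,300))]))
```

```text
6.2 [0.53729803 0.18588393 0.16433264] 0.017876803304263604 [ 1.32530621  1.17805947 -0.45303606]
(6.2, [('knob', np.float64(324.7225993959539), np.float64(0.1072)), ('amber', np.float64(324.3936018075085), np.float64(0.0842)), ('blue', np.float64(324.3101924757375), np.float64(0.0841)), ('red', np.float64(324.27096413522327), np.float64(0.0851)), ('green', np.float64(324.6297456876331), np.float64(0.0848))])
6.3 [0.53835212 0.1895734  0.16445264]
```

View pics/v3.png

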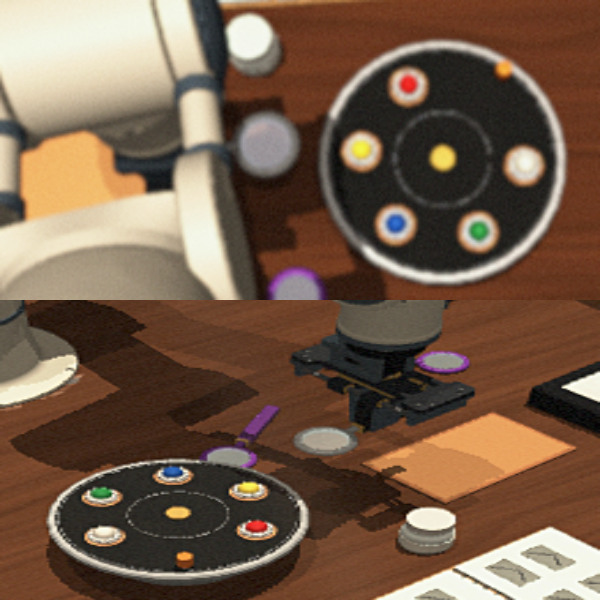

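```bash
cat >> h.py <<'E'
def tri(d,p,e,q):
    (o1,a),(o2,b)=ray(d,*p),ray(e,*q);A=np.stack([a,-b],1);x=np.linalg.lstsq(A,o2-o1,rcond=None)[0]
    P,Q=o1+a*x[0],o2+b*x[1];return (P+Q)/2,np.linalg.norm(P-Q)
from scipy.optimize import curve_fit
T=np.array([4.,4.05,4.1,5.3167,6.2]);A=np.array([116.3,121.1,126.,242.,324.4])
def mod(t,a,w,k=.025): return a+w*(1-np.exp(-k*(t-4)))/k
def fit(T=T,A=A): return curve_fit(lambda t,a,w:mod(t,a,w),T,A,p0=[116,96])[0]
def blue(t,p): 
    f=np.radians(mod(t,*p)+180);return C0+.085*np.array([np.cos(f),np.sin(f)])
def plan(t0,lens,p,zs=0,ramp=0,n=20):
    out=[]
    for k in range(1,n+1):
        s=min(1,k/ramp) if ramp else 1; s=s*s*(3-2*s)
        d=s*(blue(t0+k/12,p)-lens)/.75; out+=[round(d[0],3),round(d[1],3),round(zs*s,3),0,0,0,-1]
    print(', '.join('%g'%v for v in out))
E
python3 - <<'E'
from h import *
d=r.capture('top');e=r.capture('scene')
i=d['image'];g=cv2.cvtColor(i,cv2.COLOR_RGB2GRAY)
print(tri(d,(256.1,232.8),e,(359.2,208.7)))
s=r.state();print(s['time_s'],s['ee_pos'])
p=fit();print(p,A-mod(T,*p),mod(s['time_s'],*p)%360)
E
```

```text
(array([0.54358166, 0.12089736, 0.16125577]), np.float64(0.003827367274482949))
6.4 [0.53854108 0.19103238 0.16423345]
[116.25856303  97.19355673] [ 0.04143697 -0.01520483  0.03422037 -0.14993714  0.08948463] 342.6630473867794
```

Run:
```python
from h import *
plan(6.4,np.array([.5437,.122]),fit(),-.012,8)
```

```text
-0.005, -0.009, -0.001, 0, 0, 0, -1, -0.018, -0.036, -0.002, 0, 0, 0, -1, -0.037, -0.077, -0.004, 0, 0, 0, -1, -0.057, -0.13, -0.006, 0, 0, 0, -1, -0.075, -0.187, -0.008, 0, 0, 0, -1, -0.088, -0.242, -0.01, 0, 0, 0, -1, -0.092, -0.287, -0.011, 0, 0, 0, -1, -0.087, -0.311, -0.012, 0, 0, 0, -1, -0.076, -0.321, -0.012, 0, 0, 0, -1, -0.064, -0.33, -0.012, 0, 0, 0, -1, -0.051, -0.337, -0.012, 0, 0, 0, -1, -0.037, -0.342, -0.012, 0, 0, 0, -1, -0.023, -0.346, -0.012, 0, 0, 0, -1, -0.008, -0.347, -0.012, 0, 0, 0, -1, 0.006, -0.347, -0.012, 0, 0, 0, -1, 0.021, -0.344, -0.012, 0, 0, 0, -1, 0.035, -0.34, -0.012, 0, 0, 0, -1, 0.048, -0.334, -0.012, 0, 0, 0, -1, 0.06, -0.327, -0.012, 0, 0, 0, -1, 0.072, -0.318, -0.012, 0, 0, 0, -1
```

{"fn": "step_arm", "kwargs": {
  "deltas": [-0.005,-0.009,-0.001,0,0,0,-1,-0.018,-0.036,-0.002,0,0,0,-1,-0.037,-0.077,-0.004,0,0,0,-1,-0.057,-0.13,-0.006,0,0,0,-1,-0.075,-0.187,-0.008,0,0,0,-1,-0.088,-0.242,-0.01,0,0,0,-1,-0.092,-0.287,-0.011,0,0,0,-1,-0.087,-0.311,-0.012,0,0,0,-1,-0.076,-0.321,-0.012,0,0,0,-1,-0.064,-0.33,-0.012,0,0,0,-1,-0.051,-0.337,-0.012,0,0,0,-1,-0.037,-0.342,-0.012,0,0,0,-1,-0.023,-0.346,-0.012,0,0,0,-1,-0.008,-0.347,-0.012,0,0,0,-1,0.006,-0.347,-0.012,0,0,0,-1,0.021,-0.344,-0.012,0,0,0,-1,0.035,-0.34,-0.012,0,0,0,-1,0.048,-0.334,-0.012,0,0,0,-1,0.06,-0.327,-0.012,0,0,0,-1,0.072,-0.318,-0.012,0,0,0,-1]
}}

```text
time_s: 8.07
ee_pos: [0.5933, -0.0471, 0.1549]
tcp_rot: [-115.7, 90.0, 159.9]
ft_force: [-0.8, 0.2, -1.4]
grip_width: 0.0181
```

Run:
```python
from h import *
t=r.state()['time_s'];e=cap('scene','s4.png');s=r.state();print(t,s['time_s'],s['ee_pos'],s['joint_velocities'].round(0))
p=fit();d=e
P=np.append(blue(t,p),.112);W=e['world_to_cam'];c=W[:3,:3]@P+W[:3,3];K=e['mtx'];print('blue px',K[0][2]-K[0][0]*c[0]/c[2],K[1][2]+K[1][1]*c[1]/c[2])
print('exp lens',np.array([.5437,.122])+.75*np.array([.072,-.318]),blue(t,p))
cv2.imwrite('pics/v4.png',cv2.resize(cv2.imread('pics/s4.png')[140:330,220:410],None,fx=3,fy=3))
```

```text
8.0667 8.1167 [ 0.5946972  -0.04605679  0.15502254] [-1. -1.  2. -0. -1. -2.]
blue px 297.40846724558486 273.87986813804844
exp lens [ 0.5977 -0.1165] [ 0.59747212 -0.11638072]
```

View pics/v4.png

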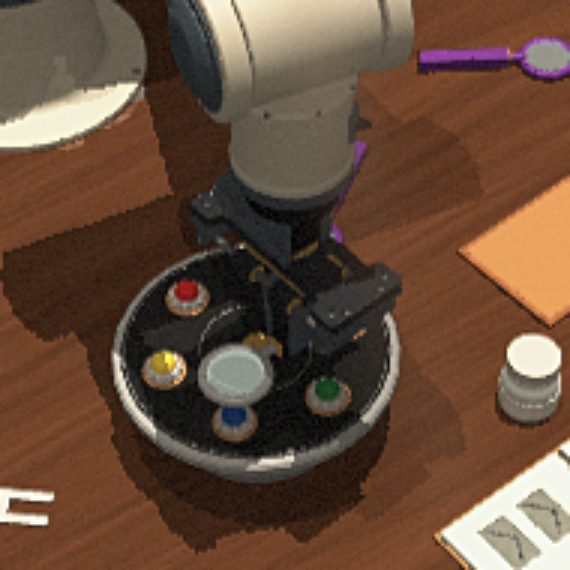

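The scene crop shows the level lens at (235,375), just above the blue stone at (235,416) in the oblique view. I check the offset and continue.

Run:
```python
from h import *
import types
d=r.capture.__self__ if False else None
# cached scene calibration
e={'mtx':np.array([[590.38,0,316.54],[0,590.38,241.265],[0,0,1]]),'world_to_cam':np.array([[.57421131,.81858999,-.01384937,-.29547478],[-.6230383,.44788814,.64126398,.26864372],[.53113524,-.35959234,.76719535,-1.96397625],[0,0,0,1]])}
i=cv2.imread('pics/s4.png')[:,:,::-1].copy();b=blobs({'image':i},(105,120,60),(125,255,255),6,(255,360,215,310))[1];print(b)
print('lens',onz(e,298.3,265,.153));print([onz(e,*c,.107) for a,c in b],blue(8.0667,fit()))
plan(r.state()['time_s'],np.array([.5977,-.1165]),fit())
```

```text
[(np.int32(41), array([297.4, 278.2]))]
lens [ 0.60199186 -0.11480005  0.153     ]
[array([ 0.60572982, -0.12218084,  0.107     ])] [ 0.59747212 -0.11638072]
0.015, 0.017, 0, 0, 0, 0, -1, 0.023, 0.029, 0, 0, 0, 0, -1, 0.029, 0.042, 0, 0, 0, 0, -1, 0.033, 0.056, 0, 0, 0, 0, -1, 0.036, 0.07, 0, 0, 0, 0, -1, 0.037, 0.084, 0, 0, 0, 0, -1, 0.036, 0.099, 0, 0, 0, 0, -1, 0.033, 0.113, 0, 0, 0, 0, -1, 0.029, 0.126, 0, 0, 0, 0, -1, 0.023, 0.139, 0, 0, 0, 0, -1, 0.015, 0.151, 0, 0, 0, 0, -1, 0.007, 0.162, 0, 0, 0, 0, -1, -0.004, 0.171, 0, 0, 0, 0, -1, -0.015, 0.18, 0, 0, 0, 0, -1, -0.027, 0.186, 0, 0, 0, 0, -1, -0.04, 0.192, 0, 0, 0, 0, -1, -0.054, 0.195, 0, 0, 0, 0, -1, -0.068, 0.197, 0, 0, 0, 0, -1, -0.081, 0.197, 0, 0, 0, 0, -1, -0.095, 0.196, 0, 0, 0, 0, -1
```

{"fn": "step_arm", "kwargs": {
  "deltas": [0.015,0.013,0,0,0,0,-1,0.023,0.025,0,0,0,0,-1,0.029,0.038,0,0,0,0,-1,0.033,0.052,0,0,0,0,-1,0.036,0.066,0,0,0,0,-1,0.037,0.08,0,0,0,0,-1,0.036,0.095,0,0,0,0,-1,0.033,0.109,0,0,0,0,-1,0.029,0.122,0,0,0,0,-1,0.023,0.135,0,0,0,0,-1,0.015,0.147,0,0,0,0,-1,0.007,0.158,0,0,0,0,-1,-0.004,0.167,0,0,0,0,-1,-0.015,0.176,0,0,0,0,-1,-0.027,0.182,0,0,0,0,-1,-0.04,0.188,0,0,0,0,-1,-0.054,0.191,0,0,0,0,-1,-0.068,0.193,0,0,0,0,-1,-0.081,0.193,0,0,0,0,-1,-0.095,0.192,0,0,0,0,-1]
}}

```text
time_s: 9.78
ee_pos: [0.5201, 0.0959, 0.1551]
tcp_rot: [87.7, 90.0, 3.3]
ft_force: [0.3, -0.2, 0.0]
grip_width: 0.0176
```

Run:
```python
from h import *
t,Aq=wheel('t5.png');print(t,[(n,round(a,1),q) for n,a,q in Aq]);p=fit();print(mod(t,*p)%360)
s=r.state();print(s['time_s'],s['ee_pos'],'lens cmd',np.array([.5977,-.1165])+.75*np.array([-.095,.196]),blue(t,p))
```

```text
9.7833 [('knob', np.float64(282.6), np.float64(0.1071)), ('amber', np.float64(281.5), np.float64(0.0845)), ('red', np.float64(281.6), np.float64(0.0848)), ('green', np.float64(281.5), np.float64(0.0838))]
279.61276067060294
9.8333 [0.5179357  0.09568098 0.15492964] lens cmd [0.52645 0.0305 ] [0.52630599 0.0305065 ]
```

```bash
sed -i 's/^T=.*/T=np.array([4.,4.05,4.1,5.3167,6.2,9.7833]);A=np.array([116.3,121.1,126.,242.,324.4,641.5])/; s/^def fit.*/def fit(): return curve_fit(mod,T,A,p0=[116,96,.02])[0]/' h.py
python3 - <<'E'
from h import *
p=fit();print(p,A-mod(T,*p));plan(r.state()['time_s'],np.array([.5245,.029]),p)
E
```

```text
[1.16281066e+02 9.69871411e+01 2.29855263e-02] [ 0.01893394 -0.02763756  0.03135779 -0.07091566  0.05233193 -0.00407045]
-0.023, -0.005, 0, 0, 0, 0, -1, -0.035, -0.011, 0, 0, 0, 0, -1, -0.047, -0.019, 0, 0, 0, 0, -1, -0.057, -0.028, 0, 0, 0, 0, -1, -0.067, -0.038, 0, 0, 0, 0, -1, -0.075, -0.05, 0, 0, 0, 0, -1, -0.081, -0.062, 0, 0, 0, 0, -1, -0.086, -0.074, 0, 0, 0, 0, -1, -0.09, -0.088, 0, 0, 0, 0, -1, -0.092, -0.101, 0, 0, 0, 0, -1, -0.092, -0.115, 0, 0, 0, 0, -1, -0.09, -0.129, 0, 0, 0, 0, -1, -0.087, -0.142, 0, 0, 0, 0, -1, -0.083, -0.155, 0, 0, 0, 0, -1, -0.077, -0.167, 0, 0, 0, 0, -1, -0.069, -0.178, 0, 0, 0, 0, -1, -0.06, -0.188, 0, 0, 0, 0, -1, -0.05, -0.198, 0, 0, 0, 0, -1, -0.039, -0.205, 0, 0, 0, 0, -1, -0.028, -0.212, 0, 0, 0, 0, -1
```

{"fn": "step_arm", "kwargs": {
  "deltas": [-0.023,-0.005,0,0,0,0,-1,-0.035,-0.011,0,0,0,0,-1,-0.047,-0.019,0,0,0,0,-1,-0.057,-0.028,0,0,0,0,-1,-0.067,-0.038,0,0,0,0,-1,-0.075,-0.05,0,0,0,0,-1,-0.081,-0.062,0,0,0,0,-1,-0.086,-0.074,0,0,0,0,-1,-0.09,-0.088,0,0,0,0,-1,-0.092,-0.101,0,0,0,0,-1,-0.092,-0.115,0,0,0,0,-1,-0.09,-0.129,0,0,0,0,-1,-0.087,-0.142,0,0,0,0,-1,-0.083,-0.155,0,0,0,0,-1,-0.077,-0.167,0,0,0,0,-1,-0.069,-0.178,0,0,0,0,-1,-0.06,-0.188,0,0,0,0,-1,-0.05,-0.198,0,0,0,0,-1,-0.039,-0.205,0,0,0,0,-1,-0.028,-0.212,0,0,0,0,-1]
}}

```text
time_s: 11.5
ee_pos: [0.5011, -0.0636, 0.155]
tcp_rot: [101.7, 90.0, 17.3]
ft_force: [0.1, 0.6, 0.1]
grip_width: 0.0174
```

Run:
```python
from h import *
t,Aq=wheel('t6.png');p=fit();print(t,[(n,round(a,1),q) for n,a,q in Aq],mod(t,*p)%360)
s=r.state();t=s['time_s'];L=np.array([.5245,.029])+.75*np.array([-.028,-.212]);print(t,s['ee_pos'],'lens cmd',L,'tcp+off',s['ee_pos'][:2]+[.0055,-.067])
plan(t,L,p)
```

```text
11.5 [('knob', np.float64(63.6), np.float64(0.1082)), ('red', np.float64(67.9), np.float64(0.082))] 64.4384015798671
11.55 [ 0.50278662 -0.06440807  0.15514453] lens cmd [ 0.5035 -0.13  ] tcp+off [ 0.50828662 -0.13140807]
0.021, -0.007, 0, 0, 0, 0, -1, 0.034, -0.01, 0, 0, 0, 0, -1, 0.047, -0.011, 0, 0, 0, 0, -1, 0.06, -0.011, 0, 0, 0, 0, -1, 0.074, -0.008, 0, 0, 0, 0, -1, 0.086, -0.005, 0, 0, 0, 0, -1, 0.099, 0, 0, 0, 0, 0, -1, 0.11, 0.007, 0, 0, 0, 0, -1, 0.121, 0.014, 0, 0, 0, 0, -1, 0.131, 0.023, 0, 0, 0, 0, -1, 0.139, 0.033, 0, 0, 0, 0, -1, 0.147, 0.044, 0, 0, 0, 0, -1, 0.153, 0.056, 0, 0, 0, 0, -1, 0.157, 0.068, 0, 0, 0, 0, -1, 0.161, 0.081, 0, 0, 0, 0, -1, 0.162, 0.094, 0, 0, 0, 0, -1, 0.163, 0.107, 0, 0, 0, 0, -1, 0.161, 0.119, 0, 0, 0, 0, -1, 0.159, 0.132, 0, 0, 0, 0, -1, 0.155, 0.144, 0, 0, 0, 0, -1
```

{"fn": "step_arm", "kwargs": {
  "deltas": [0.02,-0.007,0,0,0,0,-1,0.032,-0.01,0,0,0,0,-1,0.045,-0.011,0,0,0,0,-1,0.058,-0.011,0,0,0,0,-1,0.072,-0.008,0,0,0,0,-1,0.084,-0.005,0,0,0,0,-1,0.097,0,0,0,0,0,-1,0.108,0.007,0,0,0,0,-1,0.119,0.014,0,0,0,0,-1,0.129,0.023,0,0,0,0,-1,0.137,0.033,0,0,0,0,-1,0.145,0.044,0,0,0,0,-1,0.151,0.056,0,0,0,0,-1,0.155,0.068,0,0,0,0,-1,0.159,0.081,0,0,0,0,-1,0.16,0.094,0,0,0,0,-1,0.161,0.107,0,0,0,0,-1,0.159,0.119,0,0,0,0,-1,0.157,0.132,0,0,0,0,-1,0.153,0.144,0,0,0,0,-1]
}}

```text
time_s: 13.22
ee_pos: [0.6146, 0.046, 0.1551]
tcp_rot: [170.9, 90.0, 86.5]
ft_force: [0.1, 0.4, -0.9]
grip_width: 0.0176
```

Run:
```python
from h import *
t,Aq=wheel('t7.png');p=fit();print(t,[(n,round(a,1),q) for n,a,q in Aq],mod(t,*p)%360)
s=r.state();t=s['time_s'];L=np.array([.5035,-.13])+.75*np.array([.153,.144]);print(t,s['ee_pos'],'lens cmd',L,'tcp+off',s['ee_pos'][:2]+[.0055,-.067])
cv2.imwrite('pics/v7.png',cv2.resize(cv2.imread('pics/t7.png')[165:315,230:430],None,fx=3,fy=3))
plan(t,L+[.001,0],p)
```

```text
13.2167 [('knob', np.float64(202.0), np.float64(0.1072)), ('amber', np.float64(200.9), np.float64(0.0852)), ('red', np.float64(201.3), np.float64(0.0849))] 201.84247818833467
13.2667 [0.61381354 0.04737043 0.15504448] lens cmd [ 0.61825 -0.022  ] tcp+off [ 0.61931354 -0.01962957]
-0.009, 0.019, 0, 0, 0, 0, -1, -0.017, 0.029, 0, 0, 0, 0, -1, -0.025, 0.039, 0, 0, 0, 0, -1, -0.035, 0.047, 0, 0, 0, 0, -1, -0.045, 0.055, 0, 0, 0, 0, -1, -0.057, 0.061, 0, 0, 0, 0, -1, -0.068, 0.066, 0, 0, 0, 0, -1, -0.081, 0.069, 0, 0, 0, 0, -1, -0.093, 0.071, 0, 0, 0, 0, -1, -0.106, 0.072, 0, 0, 0, 0, -1, -0.119, 0.071, 0, 0, 0, 0, -1, -0.131, 0.069, 0, 0, 0, 0, -1, -0.143, 0.065, 0, 0, 0, 0, -1, -0.155, 0.06, 0, 0, 0, 0, -1, -0.166, 0.054, 0, 0, 0, 0, -1, -0.176, 0.047, 0, 0, 0, 0, -1, -0.185, 0.038, 0, 0, 0, 0, -1, -0.193, 0.029, 0, 0, 0, 0, -1, -0.201, 0.019, 0, 0, 0, 0, -1, -0.207, 0.008, 0, 0, 0, 0, -1
```

View pics/v7.png

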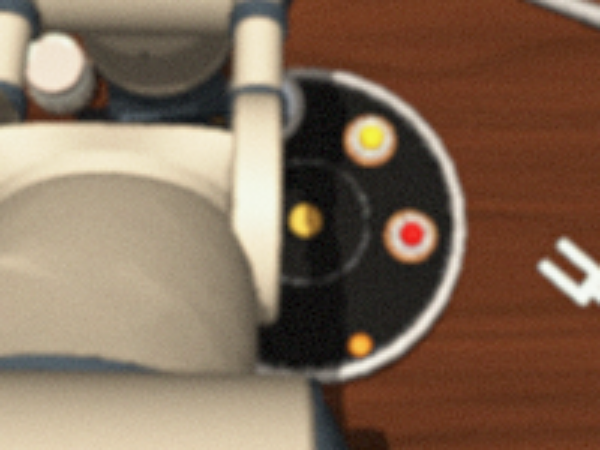

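{"fn": "step_arm", "kwargs": {
  "deltas": [-0.009,0.019,0,0,0,0,-1,-0.017,0.029,0,0,0,0,-1,-0.025,0.039,0,0,0,0,-1,-0.035,0.047,0,0,0,0,-1,-0.045,0.055,0,0,0,0,-1,-0.057,0.061,0,0,0,0,-1,-0.068,0.066,0,0,0,0,-1,-0.081,0.069,0,0,0,0,-1,-0.093,0.071,0,0,0,0,-1,-0.106,0.072,0,0,0,0,-1,-0.119,0.071,0,0,0,0,-1,-0.131,0.069,0,0,0,0,-1,-0.143,0.065,0,0,0,0,-1,-0.155,0.06,0,0,0,0,-1,-0.166,0.054,0,0,0,0,-1,-0.176,0.047,0,0,0,0,-1,-0.185,0.038,0,0,0,0,-1,-0.193,0.029,0,0,0,0,-1,-0.201,0.019,0,0,0,0,-1,-0.207,0.008,0,0,0,0,-1]
}}

```text
time_s: 14.93
ee_pos: [0.4589, 0.0502, 0.155]
tcp_rot: [-95.3, 90.0, -179.8]
ft_force: [0.8, -0.2, -0.5]
grip_width: 0.0179
```

Run:
```python
from h import *
t0=r.state()['time_s'];e=cap('scene','s8.png');p=fit()
b=blobs(e,(105,120,60),(125,255,255),6,(255,360,215,310))[1];print(b,[onz(e,*c,.107) for a,c in b],blue(t0,p))
s=r.state();t=s['time_s'];L=np.array([.61825,-.022])+.75*np.array([-.207,.008]);print(t,s['ee_pos'],'lens cmd',L,'tcp+off',s['ee_pos'][:2]+[.0055,-.067])
cv2.imwrite('pics/v8.png',cv2.resize(cv2.imread('pics/s8.png')[140:330,220:410],None,fx=3,fy=3))
plan(t,L,p)
```

```text
[(np.int32(36), array([301.2, 228.8]))] [array([ 0.4719946 , -0.01986995,  0.107     ])] [ 0.46415283 -0.01593545]
14.9833 [0.45823247 0.04910512 0.1549874 ] lens cmd [ 0.463 -0.016] tcp+off [ 0.46373247 -0.01789488]
-0.006, -0.018, 0, 0, 0, 0, -1, -0.008, -0.03, 0, 0, 0, 0, -1, -0.01, -0.043, 0, 0, 0, 0, -1, -0.01, -0.055, 0, 0, 0, 0, -1, -0.009, -0.067, 0, 0, 0, 0, -1, -0.006, -0.079, 0, 0, 0, 0, -1, -0.002, -0.091, 0, 0, 0, 0, -1, 0.003, -0.102, 0, 0, 0, 0, -1, 0.009, -0.113, 0, 0, 0, 0, -1, 0.016, -0.122, 0, 0, 0, 0, -1, 0.025, -0.131, 0, 0, 0, 0, -1, 0.034, -0.139, 0, 0, 0, 0, -1, 0.044, -0.146, 0, 0, 0, 0, -1, 0.054, -0.152, 0, 0, 0, 0, -1, 0.066, -0.157, 0, 0, 0, 0, -1, 0.077, -0.16, 0, 0, 0, 0, -1, 0.089, -0.162, 0, 0, 0, 0, -1, 0.101, -0.163, 0, 0, 0, 0, -1, 0.113, -0.163, 0, 0, 0, 0, -1, 0.125, -0.161, 0, 0, 0, 0, -1
```

View pics/v8.png

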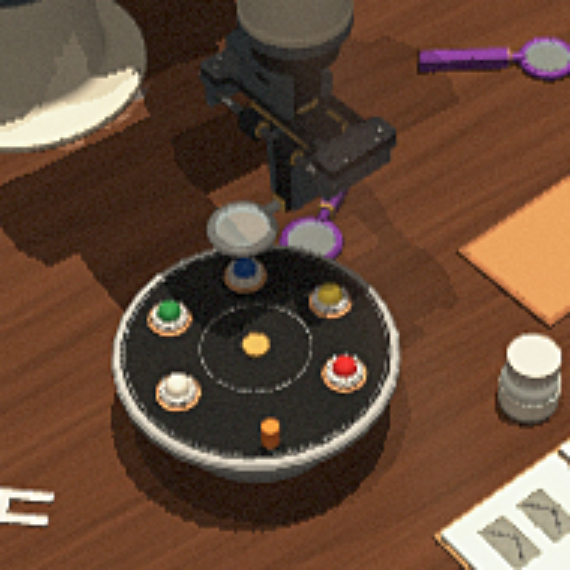

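The lens at (241,228) stays straight over the blue stone at (245,272), level, with the wheel free. About 7.8 s of tracking is done, so I go back to the pad.

{"fn": "step_arm", "kwargs": {
  "deltas": [0,0.01,0.01,0,0,0,-1,0.01,0.04,0.015,0,0,0,-1,0.03,0.09,0.015,0,0,0,-1,0.045,0.14,0.015,0,0,0,-1,0.06,0.19,0.01,0,0,0,-1,0.075,0.24,0,0,0,0,-1,0.09,0.29,0,0,0,0,-1,0.105,0.33,-0.01,0,0,0,-1,0.116,0.36,-0.02,0,0,0,-1,0.124,0.38,-0.04,0,0,0,-1,0.126,0.389,-0.07,0,0,0,-1,0.126,0.389,-0.1,0,0,0,-1,0.126,0.389,-0.13,0,0,0,-1,0.126,0.389,-0.15,0,0,0,-1,0.126,0.389,-0.165,0,0,0,-1,0.126,0.389,-0.175,0,0,0,-1,0.126,0.389,-0.18,0,0,0,-1,0.126,0.389,-0.184,0,0,0,-1,0.126,0.389,-0.187,0,0,0,-1,0.126,0.389,-0.187,0,0,0,-1]
}}

```text
time_s: 16.65
ee_pos: [0.5543, 0.3428, 0.0151]
tcp_rot: [112.5, 90.0, 28.1]
ft_force: [-0.2, -0.2, -1.2]
grip_width: 0.018
```

Run:
```python
from h import *
for i in range(3):
    s=r.state();print(s['time_s'],s['ee_pos'],s['ft_force']); e=cap('scene','s9.png')
cv2.imwrite('pics/v9.png',cv2.resize(e['image'][160:270,340:490],None,fx=4,fy=4)[:,:,::-1])
```

```text
16.65 [0.5543195  0.3428398  0.01512165] [-0.17325573 -0.18015691 -1.17227165]
16.7 [0.5543578  0.34283238 0.01530589] [-0.34957468  0.04841346 -1.17899371]
16.75 [0.55438022 0.34284769 0.01537844] [-0.6761817  -0.0221595  -0.33653981]
```

View pics/v9.png

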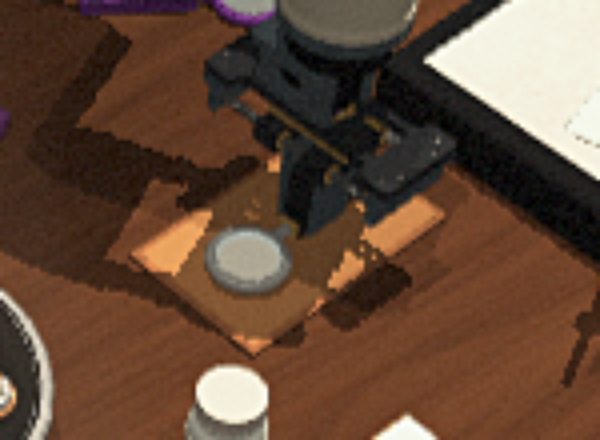

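The loupe is over the pad in its old place. I lower the last few millimetres.

{"fn": "step_arm", "kwargs": {
  "deltas": [0,0,-0.002,0,0,0,-1,0,0,-0.0035,0,0,0,-1,0,0,-0.0045,0,0,0,-1,0,0,-0.0052,0,0,0,-1,0,0,-0.0052,0,0,0,-1]
}}

```text
time_s: 17.22
ee_pos: [0.554, 0.3427, 0.0111]
tcp_rot: [-55.6, 90.0, -140.0]
ft_force: [-1.8, -1.0, 4.4]
grip_width: 0.0177
```

Contact is felt (4 N). I open and lift straight up.

{"fn": "step_arm", "kwargs": {
  "deltas": [0,0,0,0,0,0,0,0,0,0,0,0,0,0,0,0,0,0,0,0,0,0,0,0,0,0,0,0,0,0,0,0,0,0,0,0,0,0,0,0,0,0,0,0,0.01,0,0,0,0,0,0,0.03,0,0,0,0,0,0,0.07,0,0,0,0,0,0,0.12,0,0,0,0,0,0,0.16,0,0,0,0,0,-0.02,0.2,0,0,0,0,-0.05,0.06,0.2,0,0,0,0,-0.1,0.12,0.2,0,0,0,0,-0.14,0.18,0.2,0,0,0,0,-0.18,0.22,0.2,0,0,0,0,-0.18,0.22,0.2,0,0,0,0,-0.18,0.22,0.2,0,0,0,0]
}}

```text
time_s: 18.72
ee_pos: [0.4155, 0.5111, 0.1616]
tcp_rot: [-165.7, 89.9, 110.1]
ft_force: [-0.5, 0.1, -1.0]
grip_width: 0.0457
```

Run:
```python
from h import *
s=r.state();print(s['time_s'],s['ee_pos'],s['ft_force'],s['grip_width'])
d=cap('top','t10.png');e=cap('scene','s10.png')
cv2.imwrite('pics/v10.png',np.hstack([cv2.resize(d['image'][180:300,120:320],(400,240)),cv2.resize(e['image'][160:280,290:490],(400,240))])[:,:,::-1])
```

```text
18.7167 [0.41550338 0.51111411 0.16159184] [-0.51372731  0.12221671 -1.00449207] 0.045712173207276594
```

View pics/v10.png

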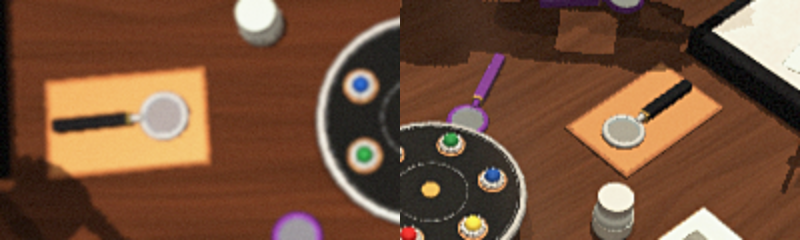

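The loupe lies flat on the pad, with the lens at about (201.5,237.5) in the top view, within 1 px of where it began. The hand is clear.

```bash
python3 -c "
from cell import r
print(r.close_job())"
```

```text
the job is handed in; nothing more can be done
None
```

The job is handed in at about 19 s of robot time, well inside the 61 s limit. No verdict was reported, so success is judged from my own checks.

- **Wheel:** I pushed it counter-clockwise by the knob to about 1.69 rad/s, under the 2.2 limit, and it coasted from there. By the end of the look it was still turning at about 1.3 rad/s by the fitted decay curve.
- **Inspection:** The lens followed the blue stone for about 7.8 s, from about 7.1 to 15 s, level and roughly 40 mm above it. The camera and arm readings put it within a few millimetres of the stone sideways. For part of each lap the arm hid the lens from the top camera, so there I relied on the fitted wheel motion and the arm position. The two scene pictures taken during tracking agreed with that. The scene and top cameras differed by about 5–8 mm, also within the 20 mm allowed.
- **Return:** The magnifier went back onto its pad with about 4 N of contact before I opened the fingers. The last pictures show it flat, within 1 pixel of its starting place, with the hand clear.
- **Other objects:** The jar looked unmoved in the last pictures. I did not measure the servers or the ring stick again, but the arm never went near them below 100 mm height.

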